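# Feel the end float of a pump shaft

### The arm

A 6-joint arm with a two-finger parallel gripper is mounted at the origin on the work surface. World frame = base frame: x ahead of the robot, y to its left, z up, the work surface at z = 0. Lengths are in m, angles in rad, forces in N, time in s.
With the tool pointing down it reaches from about 0.375 to 0.825 m from the base axis. Payload 5.5 kg.
Tool frame: the origin (TCP) lies at the very end of the fingers, on their centre line; the grasp point (between the pads) lies 19 mm behind it (robot.tcp_to_grasp is the z of the grasp point in the tool frame, in m); z points along the fingers, y is the direction in which the jaws open and shut (so a half turn about z gives the same grasp; the last joint's range is limited). The gripper opens to 85 mm and grips with 20 to 120 N. Pads are 22 mm wide; open, the fingers measure 114 mm over their backs; the gripper's body (76 mm by 85 mm) begins 54 mm behind the grasp point. The pads swing forward as they close: fully open they stand 13 mm farther back than shut.
Start: joints at [-1.321, 0.314, -0.047, 1.21, 0, 1.571], TCP at [0.148, -0.581, 0.231] pointing down, gripper open.
Joint ranges: [-2.67, 2.67], [-0.69, 1.73], [-1.03, 1.25], [-2.08, 2.16], [-1.42, 1.45], [-3.14, 3.14]. Speed limits (rad/s): [2.39, 2.39, 3.01, 3.14, 3.14, 3.14].

### API

Orientations are given as a rotation vector (axis times angle).
In Python, from bench import robot gives the robot as it stands. The module is installed in compiled form; this text tells all that it offers.
- The arm moves only by the tool jog_arm, never from a script. Its argument "moves" is a list of rows, each a list of 7 numbers: the shift along the tool's x, y, z in units of 100 mm (1.0 is 100 mm), then the turn, a rotation vector about the tool's x, y, z in units of 2 pi rad (1.0 is 2 pi rad), then the gripper's target within -1 to 1 (fully open at 1, half-way at 0, shut at -1). In form: [[dx, dy, dz, rx, ry, rz, grip], ...]. A call has exactly 8 rows; each row is the pose to reach, as a shift and turn from the pose commanded when the call began, along the tool's axes at that moment, turning the shorter way round; what a row does not reach only later rows make up. A row lasts 1/8 s, in which the tool goes at most 62.5 mm and 10.7 degrees, less where a joint would pass 70% of its speed; a pose out of reach is approached as far as the arm can. A call with a number of a shift or a turn outside -1 to 1 is refused whole. A call with a gripper value outside its range is refused whole. The fingers move at their own pace and stop on an object; "force" is the grip in N (left out, the last holds). Time passes only in rows, so rows that repeat a pose let the fingers close, or fill a call up. It gives the time, the measured TCP pose, the force and the opening at its end, in the units of the state.
- robot.state(): the state, without advancing time (a new reading comes with each control period).
- robot.grab_frame(name): name is "side" or "top" or "wrist"; returns the picture (384x512x3 uint8, blue, green, red); there is no depth.
- robot.get_calibration(name): a dict with "K" (3x3 intrinsics, pixels), "world_to_cam" (4x4, takes a point from world to camera coordinates). Camera axes: x right, y up, looking along -z (the intrinsics and any distortion apply to the point x, -y, -z); pixel columns grow to the right and rows downward; lengths in m; the calibration is good to about 2 mm. A picture is of the moment at which its call begins: read the wrist's pose just before it. get_calibration takes no time and is no camera call; for the wrist camera it gives the pose at the moment of the call.
- robot.sign_off(): hands the job in, once; it reports no verdict.
The state is a dict: "time": time; "joint_pos": joint angles; "dq": joint speeds; "joint_torque": joint torques, N m; "tcp_pos": TCP position; "orientation": TCP orientation; "contact_force": force on the tool from outside, world axes, zero at the start; "torque": the same for the moment, N m; "finger_gap": opening from 0.0 (shut) to 1.0 (fully open).
Only numpy, scipy, OpenCV 4.12 (cv2) and the standard library are available. Lean on these libraries where they do the work, as an engineer would, in place of code of your own. Each camera call takes 0.05 s, during which the arm holds its last target.

### The job

Two pump shafts stand in bearing brackets on the lab bench. Take the one that ends in the wide flat coupling disc, draw it out of its bracket until its brass collar comes up against the bearing nearer the disc, then push it back the other way until the collar comes up against the far bearing, and let go of it there. Leave the other shaft, the one with the narrow barrel coupling, as it is.

Things in the scene. Friction and masses are not known exactly. Their poses are not given: they have to be found in the camera images.
- disc_shaft (a joint): Sliding position (m) of the shaft to check, level, axis 66 mm above the bench, in two grey bearings (52 wide, 92 high) on a fixed plate. 0 = fully in (brass collar touches the bearing far from the disc), 0.045 = drawn fully out (collar touches the bearing nearer the disc). Stops are hard with a little give (about 5 N per mm); friction about 3 N; it stays where left. Shafts point roughly to the robot's left; either may be the nearer one.
- disc_center (a point): Centre of that shaft's steel disc: 88 diameter, 14 thick, faces square to the shaft, rim top 110 mm above the bench. Moves with it. x axis = along the shaft, drawing-out direction (away from the bearings), z up. Between disc and near bearing: bare 12 mm shaft, 48 mm free room fully in, 93 fully out. Outside: a hub 28 diameter, 10 long. The top 30 mm can be pinched across the faces from above.
- barrel_shaft (a joint): Sliding position (m) of the other shaft, same kind of bracket, same meaning and range (0 to 0.045). To be left alone.
- barrel_center (a point): Middle of the barrel coupling on that other shaft: a plain steel cylinder 32 mm in diameter and 50 mm long, coaxial with its shaft, 66 mm above the bench; x axis = along the shaft away from its bearings.

How it is judged:
On the way, in this order (a step that is already met when the one before it is completed fails the run):
1. the disc shaft is drawn out to its outer stop (within 8 mm of it) (value of joint disc_shaft above 0.037 m), for 0.2 s.
2. the disc shaft is pushed back to its inner stop (within 8 mm of it) (value of joint disc_shaft below 0.008 m), for 0.2 s.
At the end, for the whole second after the job is handed in: After having been drawn out to its outer stop, the disc shaft is left at rest at its inner stop (within 8 mm of it), and the barrel shaft is within 10 mm of where it began (value of joint disc_shaft below 0.008 m and distance of barrel_center from where it was at the start of the episode below 0.01 m); the robot touches nothing.
It fails at once if the barrel shaft is slid more than 10 mm from where it was (distance of barrel_center from where it was at the start of the episode above 0.01 m).
It also fails if it takes over 32 s, if anything falls off the work surface, if the arm or the gripper's body presses on something with over 40 N, if the wrist force passes 120 N, or if a joint passes its speed limit or range.

## Working session

There is one attempt and no reset: what is moved stays moved. The work goes in short steps, Python scripts to look and compute and a tool call to move; the robot and the scene stay as the last step left them, time stands still between calls to the robot, and variables do not carry over. Pictures are saved under pics/ and viewed, and the job is handed in when it is done.

Besides the shell and the picture viewer there is one more tool, called after ">>>" in YAML: its name, and indented under it one key for each argument. jog_arm: Moves the arm, as the interface text tells. Shifts and turns lie within -1 to 1; 1 stands for 100 mm of shift or 2 pi rad of turn. Its arguments: {"type":"object","properties":{"moves":{"type":"array"},"force":{"type":"number"}},"required":["moves"]}

```bash
mkdir -p pics
python3 - <<'E'
from bench import robot
import cv2,numpy as np
s=robot.state();print(s)
for n in("side","top"):
    im=robot.grab_frame(n);cv2.imwrite(f"pics/{n}0.png",im)
    c=robot.get_calibration(n);print(n,c)
print(robot.tcp_to_grasp)
E
```

```text
{'time': 0.0, 'joint_pos': array([-1.32097486e+00,  3.14232300e-01, -4.80797400e-02,  1.21019427e+00,
       -2.66534548e-05,  1.57082206e+00]), 'dq': array([-0.00075041, -0.00050516, -0.00190511,  0.00180055, -0.00039468,
       -0.00087214]), 'joint_torque': array([ 1.73261974e-04, -5.39584494e+01,  3.39755058e+01,  1.89015461e-02,
       -5.49199594e-04, -4.56086838e-06]), 'tcp_pos': array([ 0.14818724, -0.58081647,  0.23043051]), 'orientation': array([-3.11544072e+00, -3.91147958e-01,  3.76014532e-04]), 'contact_force': array([-0.88388761, -0.66197889,  0.01294827]), 'torque': array([-0.04907252,  0.01287841,  0.00350801]), 'finger_gap': 0.9960499950583089}
side {'K': array([[382.55723613,   0.        , 254.80407012],
       [  0.        , 382.55723613, 187.0344277 ],
       [  0.        ,   0.        ,   1.        ]]), 'world_to_cam': array([[-0.83585621, -0.54872892, -0.01552333,  0.42735541],
       [ 0.39139596, -0.61554857,  0.68403886, -0.33664665],
       [-0.38490727,  0.56568236,  0.72928037, -0.48404502],
       [ 0.        ,  0.        ,  0.        ,  1.        ]])}
top {'K': array([[395.8894283 ,   0.        , 248.95553809],
       [  0.        , 395.8894283 , 199.01495676],
       [  0.        ,   0.        ,   1.        ]]), 'world_to_cam': array([[ 0.00420537, -0.99995753, -0.00820022, -0.07125496],
       [ 0.99827154,  0.0037173 ,  0.05865244, -0.56730948],
       [-0.05861946, -0.0084327 ,  0.99824478, -0.73077771],
       [ 0.        ,  0.        ,  0.        ,  1.        ]])}
-0.0187
```

View pics/top0.png

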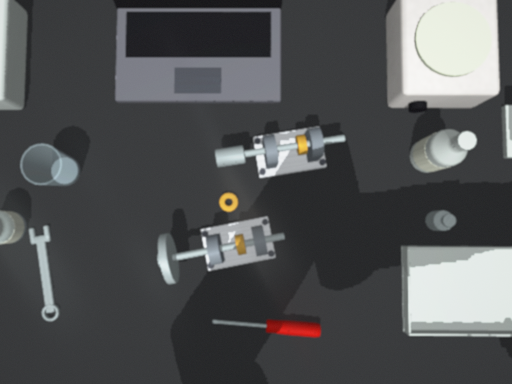

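View pics/side0.png

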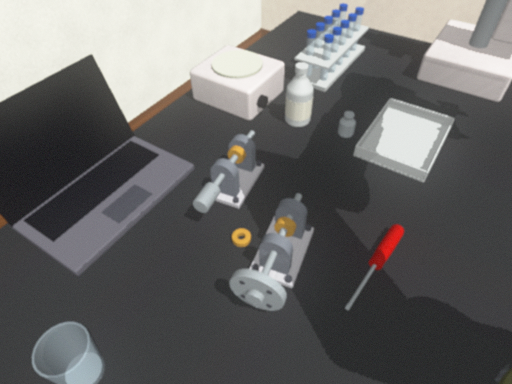

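```bash
cat > h.py <<'E'
import numpy as np
from bench import robot
def ray(n,u,v,z,c=None):
    c=c or robot.get_calibration(n);K=c["K"];M=c["world_to_cam"];R=M[:3,:3];t=M[:3,3]
    o=-R.T@t;d=R.T@np.array([(u-K[0,2])/K[0,0],-(v-K[1,2])/K[1,1],-1.])
    return o+d*(z-o[2])/d[2]
def proj(n,p,c=None):
    c=c or robot.get_calibration(n);K=c["K"];M=c["world_to_cam"];q=M[:3,:3]@np.array(p)+M[:3,3]
    return np.array([K[0,0]*q[0]/-q[2]+K[0,2],K[1,1]*-q[1]/-q[2]+K[1,2]])
E
python3 - <<'E'
import cv2
a=cv2.imread("pics/top0.png")[200:310,140:300];b=cv2.imread("pics/side0.png")[180:320,220:330]
cv2.imwrite("pics/topz.png",cv2.resize(a,None,fx=5,fy=5,interpolation=cv2.INTER_CUBIC))
cv2.imwrite("pics/sidez.png",cv2.resize(b,None,fx=4,fy=4,interpolation=cv2.INTER_CUBIC))
E
```

```text
(no output)
```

View pics/topz.png

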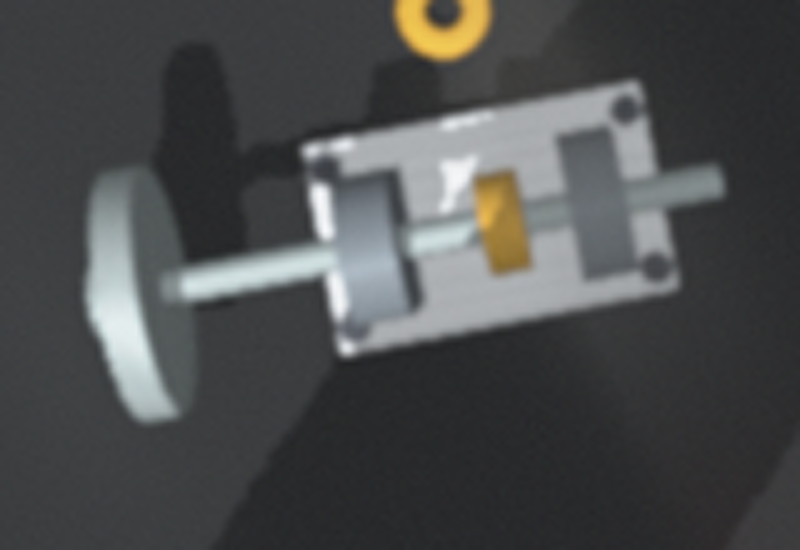

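View pics/sidez.png

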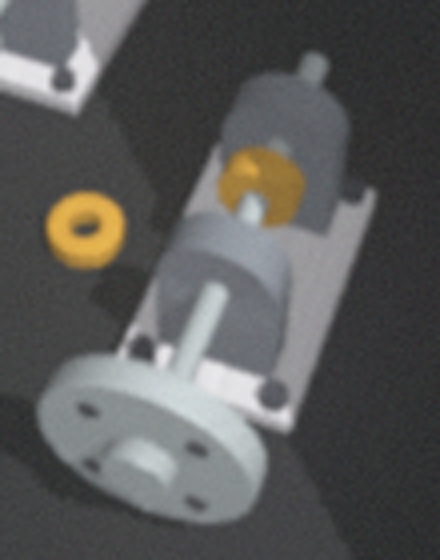

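Run:
```python
from h import *
f=lambda x,y:((x+.5)/5-.5+140,(y+.5)/5-.5+200)
A=ray("top",*f(190,284),.066);B=ray("top",*f(718,182),.066)
print(A,B,np.linalg.norm(A-B)); d=(A-B)/np.linalg.norm(A-B);yaw=np.arctan2(d[1],d[0]);print(d,np.degrees(yaw))
# apex points at z .11 with outer/inner face
for p in[(88,270),(130,262)]: 
    q=ray("top",*f(*p),.110);print(q,(q-A)@d, (q-A)@np.array([-d[1],d[0],0]))
g=lambda p:(lambda q:((q[0]-140+.5)*5-.5,(q[1]-200+.5)*5-.5))(proj("top",p))
gs=lambda p:(lambda q:((q[0]-220+.5)*4-.5,(q[1]-180+.5)*4-.5))(proj("side",p))
n=np.array([-d[1],d[0],0]);z=np.array([0,0,1])
q=(ray("top",*f(88,270),.110)+ray("top",*f(130,262),.110))/2
s=(q-A)@d; C=A+d*s; print("C",C,np.hypot(*C[:2]))
for sg in(7,-7,17):
  for o in (n*44,-n*44,z*44,-z*44,0*z):print(sg,np.round(g(C+d*sg/1000+o)),np.round(gs(C+d*sg/1000+o)))
# near bearing face
for p in [(332,200),(385,185)]:print([ (ray("top",*f(*p),h)-A)@d for h in(.08,.092)])
for p in[(475,220),(518,220)]:print('collar',(ray("top",*f(*p),.08)-A)@d)
```

```text
[0.46365081 0.05497945 0.066     ] [ 0.50003231 -0.12965308  0.066     ] 0.18818284499623902
[-0.1933306   0.98113367  0.        ] 101.14721835207202
[0.47184849 0.08032115 0.11      ] 0.023278739784856266 -0.012942342958638301
[0.47452299 0.06656336 0.11      ] 0.009263442018745544 -0.012906589338931585
C [0.46050511 0.07094356 0.066     ] 0.46593770539100265
7 [ -7928. -44810.] [-5409. -1580.]
7 [ -4543. -25850.] [-4899. -1393.]
7 [570. 110.] [ 174. 1483.]
7 [556. 116.] [ 173. 1447.]
7 [125. 297.] [140. 459.]
-7 [ -7943. -44808.] [-5414. -1580.]
-7 [ -4535. -25851.] [-4895. -1393.]
-7 [569. 111.] [ 174. 1484.]
-7 [557. 116.] [ 173. 1447.]
-7 [164. 289.] [154. 428.]
17 [ -7918. -44811.] [-5406. -1580.]
17 [ -4549. -25849.] [-4902. -1393.]
17 [571. 110.] [ 174. 1482.]
17 [556. 116.] [ 173. 1448.]
17 [ 97. 302.] [130. 483.]
[np.float64(-0.055899830198378735), np.float64(-0.05736959060546102)]
[np.float64(-0.07473576880851411), np.float64(-0.07587419486215782)]
collar -0.10287076261053404
collar -0.11735984000692148
```

```bash
cat > chk.py <<'E'
from h import *
import cv2
d=np.array([-0.1933306,0.98113367,0]);n=np.array([-d[1],d[0],0]);z=np.array([0,0,1.])
C=np.array([0.46050511,0.07094356,0.066])
if __name__=="__main__":
  for nm in("top","side"):
    im=cv2.imread(f"pics/{nm}0.png");k=4
    im=cv2.resize(im,None,fx=k,fy=k,interpolation=cv2.INTER_CUBIC)
    for sg,col in((.007,(0,0,255)),(-.007,(0,255,0)),(.017,(255,0,255))):
        r=.044 if sg<.01 else .014
        for a in np.arange(0,360,10):
            p=proj(nm,C+d*sg+r*(n*np.cos(np.radians(a))+z*np.sin(np.radians(a))))
            cv2.circle(im,tuple(int(round((x+.5)*k-.5)) for x in p),1,col,-1)
    im=im[760:1240,560:1200] if nm=="top" else im[720:1280,880:1320]
    cv2.imwrite(f"pics/chk_{nm}.png",im)
E
python3 chk.py
```

```text
(no output)
```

View pics/chk_top.png

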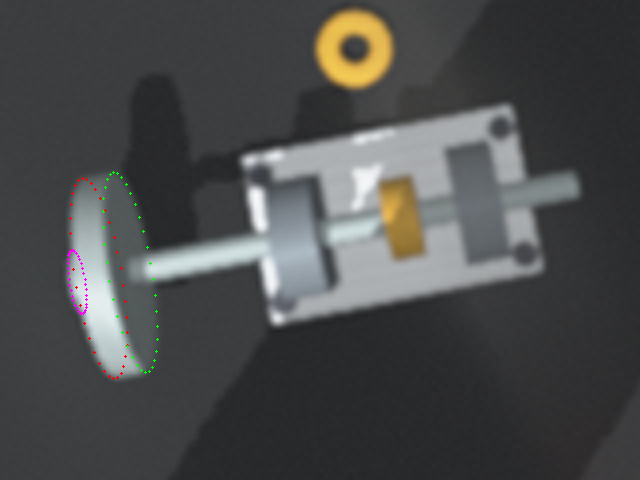

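View pics/chk_side.png

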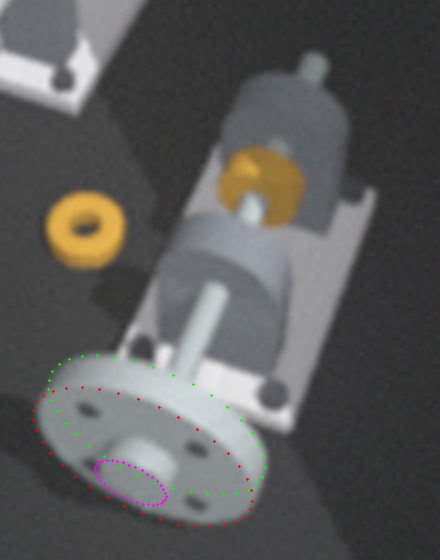

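```bash
cat > mv.py <<'E'
from chk import *
from scipy.spatial.transform import Rotation as Ro
def tgt(sign): # tool z down, y = sign*d
    y=sign*d; zz=-z; x=np.cross(y,zz); return Ro.from_matrix(np.c_[x,y,zz])
def plan(p,R=None):
    s=robot.state();R0=Ro.from_rotvec(s["orientation"]);R=R or R0
    return np.round(R0.inv().apply(np.array(p)-s["tcp_pos"])/.1,3),np.round((R0.inv()*R).as_rotvec()/(2*np.pi),4)
E
python3 - <<'E'
from mv import *
s=robot.state();print(Ro.from_rotvec(s["orientation"]).as_matrix().round(3))
for sg in(1,-1):print(plan([.42,-.28,.23],tgt(sg)))
E
```

```text
[[ 0.969  0.247 -0.   ]
 [ 0.247 -0.969  0.001]
 [ 0.    -0.002 -1.   ]]
(array([ 3.377, -2.243,  0.009]), array([-0.000e+00, -4.000e-04, -4.912e-01]))
(array([ 3.377, -2.243,  0.009]), array([-0.0002,  0.    ,  0.0088]))
```

>>> jog_arm:
  moves:
    - [0.12,-0.1,0,0,0,0.002,0]
    - [0.25,-0.2,0,0,0,0.004,0]
    - [0.38,-0.3,0,0,0,0.006,0]
    - [0.5,-0.4,0,0,0,0.008,0]
    - [0.62,-0.5,0,0,0,0.009,0]
    - [0.75,-0.6,0,0,0,0.009,0]
    - [0.88,-0.7,0,0,0,0.009,0]
    - [1,-0.8,0,0,0,0.009,0]

```text
time: 1.1
tcp_pos: [0.2261, -0.4783, 0.2313]
orientation: [3.127, 0.303, 0.0]
contact_force: [0.2, 0.1, 0.5]
finger_gap: 0.501
```

>>> jog_arm:
  moves:
    - [0.12,-0.12,0,0,0,0,0]
    - [0.25,-0.25,0,0,0,0,0]
    - [0.38,-0.38,0,0,0,0,0]
    - [0.5,-0.5,0,0,0,0,0]
    - [0.62,-0.62,0,0,0,0,0]
    - [0.75,-0.75,0,0,0,0,0]
    - [0.88,-0.88,0,0,0,0,0]
    - [1,-1,0,0,0,0,0]

```text
time: 2.1
tcp_pos: [0.305, -0.3608, 0.2313]
orientation: [3.127, 0.303, 0.0]
contact_force: [0.3, -0.6, -0.7]
finger_gap: 0.503
```

>>> jog_arm:
  moves:
    - [0.12,-0.12,0,0,0,0,0]
    - [0.25,-0.25,0,0,0,0,0]
    - [0.38,-0.38,0,0,0,0,0]
    - [0.5,-0.5,0,0,0,0,0]
    - [0.62,-0.62,0,0,0,0,0]
    - [0.75,-0.75,0,0,0,0,0]
    - [0.88,-0.88,0,0,0,0,0]
    - [1,-1,0,0,0,0,0]

```text
time: 3.1
tcp_pos: [0.3839, -0.2435, 0.2313]
orientation: [3.127, 0.303, 0.0]
contact_force: [-0.7, -0.5, 0.7]
finger_gap: 0.502
```

>>> jog_arm:
  moves:
    - [0.12,-0.12,0,0,0,0,0]
    - [0.25,-0.25,0,0,0,0,0]
    - [0.38,-0.38,0,0,0,0,0]
    - [0.5,-0.5,0,0,0,0,0]
    - [0.62,-0.62,0,0,0,0,0]
    - [0.75,-0.75,0,0,0,0,0]
    - [0.88,-0.88,0,0,0,0,0]
    - [1,-1,0,0,0,0,0]

```text
time: 4.1
tcp_pos: [0.4628, -0.1261, 0.2313]
orientation: [3.127, 0.303, 0.0]
contact_force: [-0.5, 0.3, 0.0]
finger_gap: 0.504
```

Run:
```python
from mv import *
s=robot.state();print(s["time"],s["tcp_pos"],s["finger_gap"],s["contact_force"])
print(plan([C[0],C[1],.2],tgt(-1)))
```

```text
4.1 [ 0.46284448 -0.12613752  0.23130009] 0.5036563469107451 [-0.53525178  0.3405037   0.04441997]
(array([ 0.356, -1.939,  0.313]), array([ 0.    , -0.    , -0.0002]))
```

>>> jog_arm:
  moves:
    - [0.02,-0.12,0,0,0,0,0]
    - [0.04,-0.25,0,0,0,0,0]
    - [0.07,-0.38,0,0,0,0,0]
    - [0.09,-0.5,0,0,0,0,0]
    - [0.11,-0.62,0,0,0,0,0]
    - [0.14,-0.75,0,0,0,0,0]
    - [0.16,-0.88,0,0,0,0,0]
    - [0.18,-1,0,0,0,0,0]

```text
time: 5.1
tcp_pos: [0.4607, -0.0246, 0.2313]
orientation: [-3.127, -0.303, -0.0]
contact_force: [0.2, -0.2, 0.6]
finger_gap: 0.5
```

>>> jog_arm:
  moves:
    - [0.02,-0.12,0,0,0,0,0]
    - [0.04,-0.25,0,0,0,0,0]
    - [0.07,-0.38,0.05,0,0,0,0]
    - [0.09,-0.5,0.1,0,0,0,0]
    - [0.11,-0.62,0.15,0,0,0,0]
    - [0.14,-0.75,0.2,0,0,0,0]
    - [0.18,-0.88,0.25,0,0,0,0]
    - [0.18,-0.94,0.3,0,0,0,0]

```text
time: 6.1
tcp_pos: [0.4605, 0.0711, 0.2009]
orientation: [-3.127, -0.304, -0.0]
contact_force: [-0.3, -0.6, 0.1]
finger_gap: 0.5
```

Run:
```python
from mv import *
c=robot.get_calibration("wrist");im=robot.grab_frame("wrist")
s=robot.state();print(s["time"],s["tcp_pos"],s["finger_gap"])
for sg,col in((.007,(0,0,255)),(-.007,(0,255,0))):
    for a in np.arange(0,190,6):
        p=proj("wrist",C+d*sg+.044*(n*np.cos(np.radians(a))+z*np.sin(np.radians(a))),c)
        cv2.circle(im,tuple(int(round(x)) for x in p),1,col,-1)
cv2.imwrite("pics/w1.png",im)
print(plan([C[0],C[1],.087],tgt(-1)))
```

```text
6.15 [0.45979988 0.07127878 0.20026606] 0.502307546505169
(array([0.008, 0.005, 1.133]), array([-0.0001,  0.0002, -0.    ]))
```

View pics/w1.png

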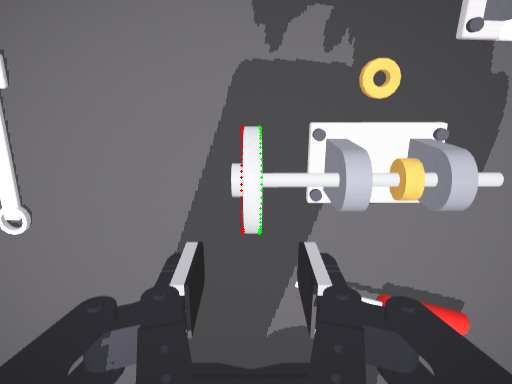

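>>> jog_arm:
  moves:
    - [0,0,0.12,0,0,0,0]
    - [0,0,0.25,0,0,0,0]
    - [0,0,0.38,0,0,0,0]
    - [0,0,0.5,0,0,0,0]
    - [0,0,0.62,0,0,0,0]
    - [0,0,0.75,0,0,0,0]
    - [0,0,0.88,0,0,0,0]
    - [0,0,1.0,0,0,0,0]

```text
time: 7.15
tcp_pos: [0.4603, 0.0702, 0.1004]
orientation: [3.127, 0.303, -0.0]
contact_force: [-0.1, -0.2, 0.1]
finger_gap: 0.498
```

>>> jog_arm:
  moves:
    - [0,0,0.07,0,0,0,0]
    - [0,0,0.13,0,0,0,0]
    - [0,0,0.13,0,0,0,-0.4]
    - [0,0,0.13,0,0,0,-0.6]
    - [0,0,0.13,0,0,0,-0.8]
    - [0,0,0.13,0,0,0,-1]
    - [0,0,0.13,0,0,0,-1]
    - [0,0,0.13,0,0,0,-1]
  force: 40

```text
time: 8.15
tcp_pos: [0.4607, 0.0702, 0.0888]
orientation: [3.127, 0.303, 0.001]
contact_force: [-0.9, -0.2, 5.1]
finger_gap: 0.15
```

>>> jog_arm:
  moves:
    - [0,-0.04,0,0,0,0,-1]
    - [0,-0.09,0,0,0,0,-1]
    - [0,-0.14,0,0,0,0,-1]
    - [0,-0.18,0,0,0,0,-1]
    - [0,-0.22,0,0,0,0,-1]
    - [0,-0.25,0,0,0,0,-1]
    - [0,-0.25,0,0,0,0,-1]
    - [0,-0.25,0,0,0,0,-1]

```text
time: 9.15
tcp_pos: [0.4565, 0.0912, 0.0888]
orientation: [-3.125, -0.308, -0.001]
contact_force: [-1.6, -2.4, 6.7]
finger_gap: 0.156
```

Run:
```python
from mv import *
im=robot.grab_frame("wrist");cv2.imwrite("pics/w2.png",im)
im=robot.grab_frame("top");cv2.imwrite("pics/t2.png",cv2.resize(im[200:310,140:300],None,fx=5,fy=5))
s=robot.state();print(s["time"],s["tcp_pos"],s["finger_gap"],s["contact_force"]@d,s["contact_force"])
```

```text
9.25 [0.45644019 0.09117986 0.08875128] 0.1536386653786042 -2.2088629901853296 [-1.51999106 -2.55084893  6.59764959]
```

View pics/w2.png

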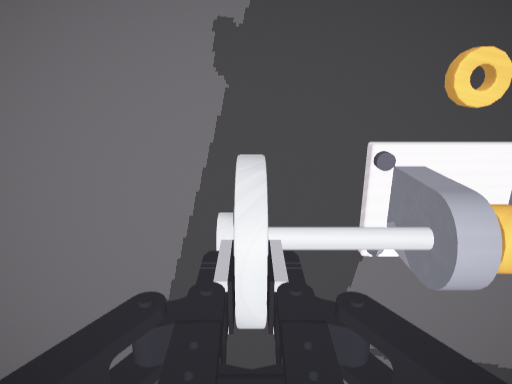

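View pics/t2.png

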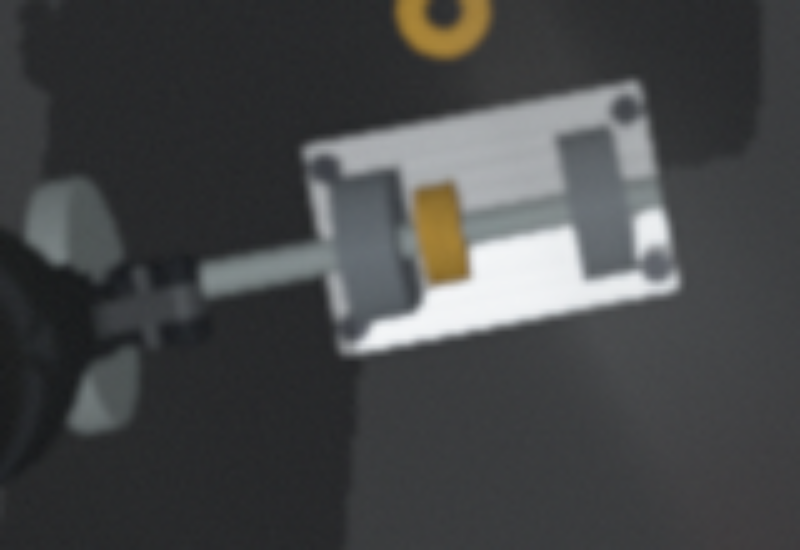

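>>> jog_arm:
  moves:
    - [0,-0.03,0,0,0,0,-1]
    - [0,-0.06,0,0,0,0,-1]
    - [0,-0.09,0,0,0,0,-1]
    - [0,-0.12,0,0,0,0,-1]
    - [0,-0.12,0,0,0,0,-1]
    - [0,-0.12,0,0,0,0,-1]
    - [0,-0.12,0,0,0,0,-1]
    - [0,-0.12,0,0,0,0,-1]

```text
time: 10.25
tcp_pos: [0.4554, 0.0965, 0.0888]
orientation: [-3.119, -0.32, 0.0]
contact_force: [-1.6, -3.0, 6.1]
finger_gap: 0.154
```

Run:
```python
from mv import *
im=robot.grab_frame("top");cv2.imwrite("pics/t3.png",cv2.resize(im[200:310,140:300],None,fx=5,fy=5))
s=robot.state();print(s["time"],s["tcp_pos"],s["finger_gap"],s["contact_force"]@d,s["contact_force"])
```

```text
10.3 [0.45537121 0.09644366 0.08877749] 0.15768485484955289 -1.9707101322063818 [-1.24197382 -2.25333382  6.74641622]
```

View pics/t3.png

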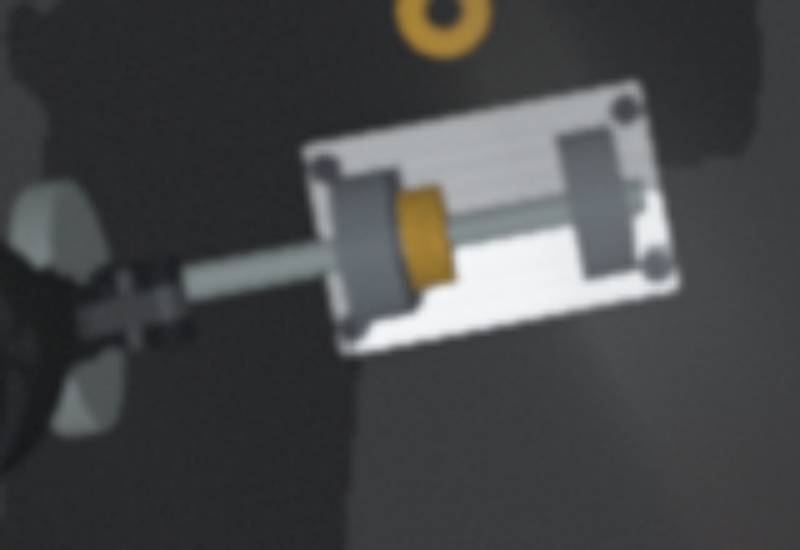

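>>> jog_arm:
  moves:
    - [0,-0.03,0,0,0,0,-1]
    - [0,-0.06,0,0,0,0,-1]
    - [0,-0.08,0,0,0,0,-1]
    - [0,-0.08,0,0,0,0,-1]
    - [0,-0.08,0,0,0,0,-1]
    - [0,-0.08,0,0,0,0,-1]
    - [0,-0.08,0,0,0,0,-1]
    - [0,-0.08,0,0,0,0,-1]

```text
time: 11.3
tcp_pos: [0.455, 0.0986, 0.0888]
orientation: [-3.118, -0.327, 0.0]
contact_force: [0.6, -8.3, 5.9]
finger_gap: 0.152
```

Run:
```python
from mv import *
c=robot.get_calibration("wrist");im=robot.grab_frame("wrist")
s=robot.state();print(s["time"],s["tcp_pos"],s["finger_gap"],s["contact_force"]@d,s["contact_force"],s["joint_torque"],s["joint_pos"])
q=(s["tcp_pos"]-C)@d
print("moved",q)
cv2.imwrite("pics/w4.png",im)
```

```text
11.35 [0.45497699 0.098548   0.0887843 ] 0.15184638708968912 -7.511573727216322 [ 0.31186797 -7.59456161  6.06698965] [  4.28021193 -37.92277336  28.01256537  -0.73725013   2.86432743
  -0.3774357 ] [ 0.20883107  0.17497469 -0.57387584  0.82152019  0.00629407  3.14164101]
moved 0.02815239608374982
```

View pics/w4.png

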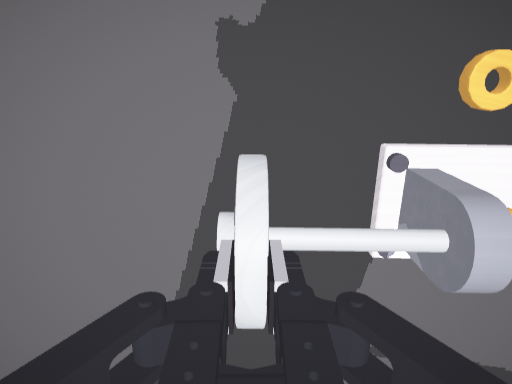

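Run:
```python
from mv import *
p=C-d*.018;p[2]=.0888
print(plan(p,tgt(-1)), robot.state()["time"])
p=C-d*.0;p[2]=.0888
print(plan(p,tgt(-1)))
```

```text
(array([-0.006,  0.461, -0.003]), array([-0.001 , -0.0001,  0.0023])) 11.35
(array([-0.003,  0.282, -0.002]), array([-0.001 , -0.0001,  0.0023]))
```

>>> jog_arm:
  moves:
    - [0,0.04,0,0,0,0,-1]
    - [0,0.08,0,0,0,0,-1]
    - [0,0.12,0,0,0,0,-1]
    - [0,0.16,0,0,0,0,-1]
    - [0,0.2,0,0,0,0,-1]
    - [0,0.24,0,0,0,0,-1]
    - [0,0.28,0,0,0,0,-1]
    - [0,0.28,0,0,0,0,-1]

```text
time: 12.35
tcp_pos: [0.46, 0.0735, 0.0888]
orientation: [-3.112, -0.327, 0.002]
contact_force: [-3.8, 1.2, 10.7]
finger_gap: 0.154
```

Run:
```python
from mv import *
s=robot.state();print(s["time"],s["tcp_pos"],s["contact_force"],s["joint_pos"],(s["tcp_pos"]-C)@d)
p=C-d*.018;p[2]=.0888
print(plan(p,tgt(-1)))
```

```text
12.35 [0.46002613 0.07348045 0.08877112] [-3.82180784  1.16709804 10.65186675] [ 0.14979205  0.17651851 -0.57203891  0.82299182  0.01210899  3.08185856] 0.0025816298758801646
(array([-0.003,  0.206, -0.003]), array([-0.0019,  0.    ,  0.0024]))
```

>>> jog_arm:
  moves:
    - [0,0.04,0,0,0,0.001,-1]
    - [0,0.08,0,0,0,0.002,-1]
    - [0,0.12,0,0,0,0.002,-1]
    - [0,0.16,0,0,0,0.002,-1]
    - [0,0.2,0,0,0,0.002,-1]
    - [0,0.22,0,0,0,0.002,-1]
    - [0,0.22,0,0,0,0.002,-1]
    - [0,0.22,0,0,0,0.002,-1]

```text
time: 13.35
tcp_pos: [0.4639, 0.0543, 0.0888]
orientation: [-3.109, -0.311, 0.003]
contact_force: [-8.1, 8.6, 15.6]
finger_gap: 0.152
```

Run:
```python
from mv import *
im=robot.grab_frame("top");cv2.imwrite("pics/t5.png",cv2.resize(im[200:310,140:300],None,fx=5,fy=5))
s=robot.state();print(s["time"],s["tcp_pos"],s["contact_force"],s["contact_force"]@d,s["joint_pos"],(s["tcp_pos"]-C)@d)
```

```text
13.4 [0.4638427  0.05432087 0.08874732] [-8.33465528  7.79555217 14.53878577] 9.259822621186792 [ 0.10446702  0.17960248 -0.56832472  0.82491331  0.01709527  3.04670839] -0.01695434228042448
```

View pics/t5.png

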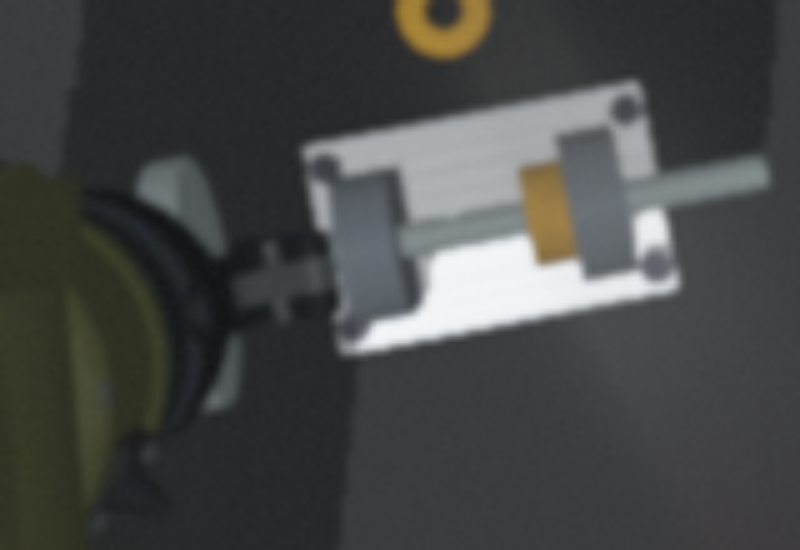

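>>> jog_arm:
  moves:
    - [0,0,0,0,0,0,-0.6]
    - [0,0,0,0,0,0,-0.4]
    - [0,0,0,0,0,0,-0.2]
    - [0,0,0,0,0,0,-0.2]
    - [0,0,0,0,0,0,-0.2]
    - [0,0,0,0,0,0,-0.2]
    - [0,0,0,0,0,0,-0.2]
    - [0,0,-0.03,0,0,0,-0.2]

```text
time: 14.4
tcp_pos: [0.4645, 0.052, 0.0907]
orientation: [-3.114, -0.31, 0.003]
contact_force: [-0.3, 0.3, 0.5]
finger_gap: 0.4
```

>>> jog_arm:
  moves:
    - [0,0,-0.1,0,0,0,-0.2]
    - [0,0,-0.2,0,0,0,-0.2]
    - [0,0,-0.35,0,0,0,-0.2]
    - [0,0,-0.5,0,0,0,-0.2]
    - [0,0,-0.65,0,0,0,-0.2]
    - [0,0,-0.8,0,0,0,-0.2]
    - [0,0,-0.9,0,0,0,-0.2]
    - [0,0,-1,0,0,0,-0.2]

```text
time: 15.4
tcp_pos: [0.465, 0.0509, 0.1914]
orientation: [-3.114, -0.31, 0.002]
contact_force: [-0.0, 0.3, -0.1]
finger_gap: 0.395
```

Run:
```python
from mv import *
im=robot.grab_frame("wrist");cv2.imwrite("pics/w6.png",im)
im=robot.grab_frame("top");cv2.imwrite("pics/t6.png",im)
s=robot.state();print(s["time"],s["tcp_pos"],s["contact_force"],s["finger_gap"])
a=cv2.imread("pics/top0.png");print(np.abs(a[110:180,205:350].astype(int)-im[110:180,205:350]).mean())
```

```text
15.5 [0.46567385 0.05095443 0.19182709] [ 0.01291158  0.45275491 -0.01766154] 0.40208264198713695
21.307224958949096
```

View pics/w6.png

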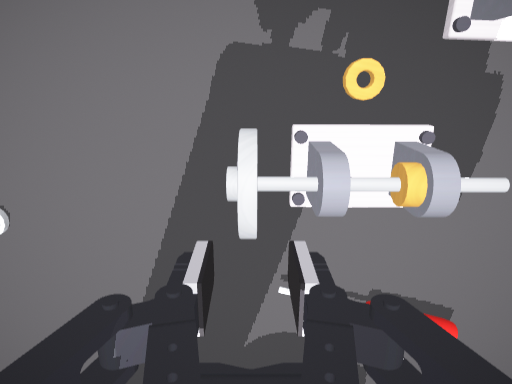

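View pics/t6.png

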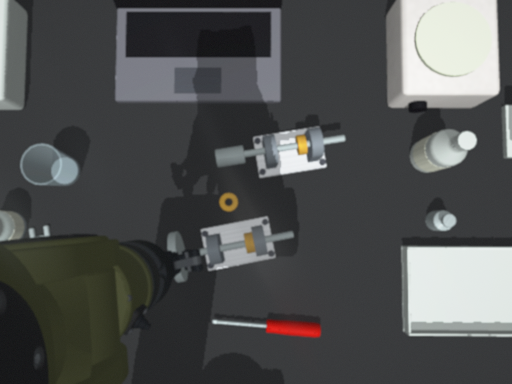

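The wrist view shows the collar (410,185) up against the far bearing and the disc (248,184) free of the fingers. In the top view the barrel coupling is still at about (230,156), as at the start.

```bash
python3 -c "
from bench import robot
print(robot.sign_off())"
```

```text
the job is handed in; nothing more can be done
None
```

I gripped the disc by its rim and drew the shaft out until its collar met the near bearing. I then pushed it back until the collar met the far bearing, let go, lifted the gripper about 100 mm and handed the job in at 15.5 s.

- **Outer stop:** the pull reached about 7.5 N, and the pictures showed the collar at the near bearing.
- **Inner stop:** the push reached about 9 N. The shaft travelled 45.1 mm between the stops, against the 45 mm given, and the collar was still at the far bearing after I let go.
- **Contact at the end:** the wrist force was near zero and the fingers were clear of the disc.
- **Barrel shaft:** it looks unmoved in the top view, judged by eye. My automatic picture comparison there (mean difference 21) told me nothing, because the arm's shadow changed the lighting.

**Joint 6 limit:** during the draw-out the last joint reached the end of its range, reading 3.1416 rad against the listed 3.14. The tool then turned by about 1 degree and lagged behind its commanded position. I noticed this only at the outer stop, and the push back moved the joint off the limit. Whether that counts as passing the range, I cannot tell.

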